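Rack the gouge handles by length, then open the oil tin

ROBOT

A 7-joint arm with a two-finger parallel gripper is mounted at the origin on the work surface. World frame = base frame: x ahead of the robot, y to its left, z up, the work surface at z = 0. Lengths are in m, angles in rad, forces in N, time in s.
With the tool pointing down it reaches from about 0.4 to 0.9 m from the base axis. Payload 5.5 kg.
Tool frame: the origin (TCP) lies midway between the tips of the shut fingers; the grasp point (between the pads) lies 19 mm behind it; z points along the fingers, y is the line along which they close (so a half turn about z gives the same grasp; the last joint's range is limited). The gripper opens to 92 mm and grips with 3 to 60 N. Pads are 19 mm wide; open, the fingers measure 130 mm over their backs; the gripper's body (75 mm by 190 mm) begins 47 mm behind the grasp point.
Start: joints at [-1.034, 0.501, -0.427, 1.55, 0.221, 1.138, -0.21], TCP at [0.176, 0.626, 0.227] pointing down, gripper open.
Joint ranges: [-2.88, 2.88], [-0.31, 2.03], [-1.54, 1.56], [0.2, 2.42], [-1.41, 4.55], [0.19, 2.02], [-2.57, 2.57]. Speed limits (rad/s): [2.57, 2.57, 3.14, 3.14, 3.14, 3.14, 3.14].

INTERFACE

Orientations are given as [roll, pitch, yaw] about the fixed x, y, z axes, in that order (R = Rz(yaw) Ry(pitch) Rx(roll)).
In Python, from plant import env gives the robot as it stands. The module is installed in compiled form; this text tells all that it offers.
- The arm moves only by the tool move_arm, never from a script. Its argument "targets" is a list of rows, each an object of numbers: "x", "y", "z": the shift along the tool's x, y, z in cm; "yaw": the turn about the tool's z in degrees; "hand": the finger opening in cm, from 0 to 9.18. In form: [{"x": .., "y": .., "z": .., "yaw": .., "hand": ..}, ...]. A call has 1 to 12 rows; each row is the pose to reach, as a shift and turn from the pose commanded when the call began, along the tool's axes at that moment; what a row does not reach only later rows make up. A row lasts 1/12 s, in which the tool goes at most 41.7 mm and 7.16 degrees, less where a joint would pass 70% of its speed; a pose out of reach is approached as far as the arm can. A call with a gripper value outside its range is refused whole. The fingers move at their own pace and stop on an object; the grip force is fixed at half the most. Time passes only in rows, so rows that repeat a pose let the fingers close. It gives the time, the measured TCP pose, the force, the opening and the grip force at its end, in the units of the state.
- env.read_state(): the state, without advancing time (a new reading comes with each control period).
- env.get_image(name): name is "side" or "top" or "wrist"; returns (picture, depth): 420x560x3 uint8, red, green, blue; 420x560 float32, m along the optical axis (not along the pixel's ray), 0 where there is no reading.
- env.camera_params(name): a dict with "vertical_fov" (degrees; the focal length in pixels is half the picture's height over the tangent of half this angle, whatever the lens; pixels are square), "cx", "cy" (the principal point, pixels), "k1" (the pictures are not rectified: a ray, as slopes to the right and down, at radius r is drawn at 1 + k1 r^2 times it, then the intrinsics apply), "view" (4x4, takes a point from world to camera coordinates). Camera axes: x right, y down, z forward; pixel columns grow to the right and rows downward; lengths in m; the calibration is good to about 2 mm. A picture is of the moment at which its call begins: read the wrist's pose just before it. camera_params takes no time and is no camera call; for the wrist camera it gives the pose at the moment of the call.
- env.close_job(): hands the job in; it is judged then, once.
Trained networks look in the newest picture that a camera, given by its name, has taken for a name from the list of things; names that differ only in an ending like _2 or _b are one class to them, and where a whole thing is asked for, a point or a joint stands for the part that bears it (a point fixed in the world has none). Each returns a list of dicts, best first, with "conf" (0 to 1); they miss things now and then, are a little off and sometimes report something else, mostly with a low value. They report only what shows in the picture. A call takes as long as a camera call. They do not tell look-alikes from the thing itself.
- env.boxes_of(camera, label): "rect" ([left, top, right, bottom] in pixels, round what is visible of it).
- env.outline_of(camera, label): "mask" (420x560 bool, what is visible of it) and "rect" ([left, top, right, bottom] in pixels, round what is visible of it).
The state is a dict: "time_s": time; "joint_pos": joint angles; "dq": joint speeds; "joint_torque": joint torques, N m; "tool_pos": TCP position; "eef_rot": TCP orientation; "force": force on the tool from outside, world axes, zero at the start; "torque": the same for the moment, N m; "grip_width": finger opening in m; "grasp_force": force on a finger pad.
Only numpy, scipy, OpenCV 4.12 (cv2) and the standard library are available. Lean on these libraries where they do the work, as an engineer would, in place of code of your own. Each camera call takes 0.05 s, during which the arm holds its last target. There are 200 camera calls.

TASK

The two loose gouge-handle blanks are to be oiled: lay the long one in the free groove of the blue-railed long tray and the short one in the free groove of the yellow-railed short tray, flat between the rails, and let go of them. Then open the oil: press the red safety cap down, twist it counter-clockwise while it is held down, lift it off and finish while still holding it in the gripper, upright and a hand's breadth straight above the tin. Leave everything else where it is.

Things in the scene. Friction and masses are not known exactly. Their poses are not given: they have to be found in the camera images.
- handle_long: long gouge-handle blank, loose on the table: pale wood bar of eight-sided section, 24 mm across flats, 110 mm long, 45 g, thin brass band near its +x end. Origin at the middle of its underside; x along its length, z up, axis 12 mm above the origin. Its upright flats, to grip, are 7 to 17 mm above the surface it lies on
- handle_short: short look-alike blank, loose on the table: the same, but 76 mm long, 32 g. Origin at the middle of its underside; x along its length, z up. The two loose blanks swap places from start to start
- racked_long: another 110 mm blank that already lies in the other groove of the long tray; leave it. Origin at the middle of its underside, x along its length
- racked_short: another 76 mm blank that already lies in the other groove of the short tray; leave it. Origin at the middle of its underside, x along its length
- tray_long_free (a point): centre of the floor of the free groove in the long tray (fixed plywood, 150 x 132 mm, blue rails; swaps places with the short tray). x along the groove, y across, z up; floor 6 mm above the table. Groove 126 mm long, 32 mm wide, between rails and end stops 6 mm high, 6 mm thick. The occupied groove is parallel, 60 mm away towards -y
- tray_short_free (a point): the same for the short tray (fixed, 116 x 132 mm, yellow rails): its free groove is 92 mm long and 32 mm wide; the occupied one is 60 mm away towards -y
- oil_tin: green oil tin with a paper label, 100 x 66 mm, held fast in a plywood cradle (140 x 110 mm): it cannot move. Origin at the middle of the cradle's underside, z up; x along the tin's long side. The tin's shoulder is at z = 138 mm; a white neck with three bayonet lugs, on the z axis, ends at z = 161 mm
- cap: red ribbed push-and-turn safety cap, 58 mm across, 30 mm high, 40 g, loose on the tin's neck, white mark on top towards its +x. Origin at the centre of its lower rim, z up; locked, the origin is 145 mm above the tin's origin (top at 175 mm) and its x is along the tin's x. Outside sixteen-sided: flats face +x and every 22.5 degrees. How it unlocks: see the seal joint
- seal (a joint): spring plunger in the neck, pushes the cap up (5 N locked, 11 N fully down): m pressed in; 0.002 cap locked, 0.007-0.009 cap pressed, 0 cap off. The cap must go down at least 5 mm (stops at 7 mm); held down and turned counter-clockwise seen from above it is free to lift from 50 to 75 degrees of turn; a stop ends the turn at about 82. It does not turn clockwise
- gouge: bystander: carving gouge lying at the right edge, 240 mm long; origin on the table under its ferrule
- mallet: bystander: turned wooden mallet standing on its head, 92 mm across, 228 mm high; origin at the middle of its underside
- whetstone: bystander: grey sharpening stone, 160 x 60 x 25 mm; origin at the middle of its underside
- glue: bystander: yellow glue bottle, 54 mm across, 150 mm high; origin at the middle of its underside
Mind the look-alikes: they are no part of the job. What is shaped like the handle_short but green or purple is not meant.

How it is judged:
By the outcome, as a careful person would: the job done as asked, in the order asked, and still so for the second after the job is handed in, while the arm keeps its last pose, push and grip.
It also fails if it takes over 72 s, if anything falls off the work surface, if the arm or the gripper's body presses on something with over 40 N, if the wrist force passes 120 N, or if a joint passes its speed limit or range.

## Working session

There is one attempt and no reset: what is moved stays moved. The work goes in short steps, Python scripts to look and compute and a tool call to move; the robot and the scene stay as the last step left them, time stands still between calls to the robot, and variables do not carry over. Pictures are saved under pics/ and viewed, at most 10 in all, crops included, and the job is handed in when it is done.

Besides the shell and the picture viewer there is one more tool, called after "Emit:" by a JSON object that holds its "method" and its "body". move_arm: Moves the arm, as the interface text tells. Its arguments: {"type":"object","properties":{"targets":{"type":"array"}},"required":["targets"]}

```bash
mkdir -p pics; cat > h.py <<'E'
import numpy as np, cv2
from plant import env
def cam(n):
    p=env.camera_params(n); f=210/np.tan(np.radians(p["vertical_fov"])/2)
    return p,f,np.array(p["view"])
def grab(n,fn=None):
    p,f,V=cam(n); im,d=env.get_image(n)
    if fn: cv2.imwrite("pics/"+fn,im[:,:,::-1])
    return im,d,p,f,V
def pts(d,p,f,V,mask=None):
    """world xyz map from depth"""
    v,u=np.mgrid[0:420,0:560]
    xd=(u-p["cx"])/f; yd=(v-p["cy"])/f
    x,y=xd.copy(),yd.copy()
    for _ in range(8):
        s=1+p["k1"]*(x*x+y*y); x,y=xd/s,yd/s
    P=np.stack([x*d,y*d,d,np.ones_like(d)],-1)@np.linalg.inv(V).T
    return P[...,:3]
def proj(X,p,f,V):
    c=V@np.append(X,1); x,y=c[0]/c[2],c[1]/c[2]; s=1+p["k1"]*(x*x+y*y)
    return np.array([f*x*s+p["cx"],f*y*s+p["cy"]])
E
cat > a.py <<'E'
from h import *
s=env.read_state(); print(s["time_s"],s["tool_pos"],s["eef_rot"],s["grip_width"])
ims=[]
for n in ("top","side"):
    im,d,p,f,V=grab(n,n+"0.png"); X=pts(d,p,f,V); np.save(n+"0.npy",X)
    print(n,p["k1"],p["vertical_fov"],np.linalg.inv(V)[:3,3].round(3))
    for l in ("handle_long","handle_short","racked_long","tray_long_free","tray_short_free","oil_tin","cap"):
        for o in env.outline_of(n,l)[:4]:
            m=o["mask"]&(d>0); q=X[m]
            if len(q)<5: continue
            c=np.median(q,0); 
            r=cv2.minAreaRect((q[:,:2]*1000).astype(np.float32))
            print(l,round(o["conf"],2),np.round(o["rect"]),c.round(3),"zmax",np.percentile(q[:,2],95).round(3),[np.round(a,1) for a in r],"rgb",im[m].mean(0).round())
E
python3 a.py
```

```text
0.0 [0.17560105 0.62508505 0.22567084] [-3.13961002e+00 -7.92599745e-05  2.86783795e+00] 0.09188704295430723
top -0.0515340402347835 51.04575155109882 [ 0.324 -0.014  1.478]
handle_long 0.78 [332. 210. 354. 239.] [ 0.445 -0.213  0.023] zmax 0.028 [array([ 443.9, -215.3]), array([ 27.7, 116. ]), np.float64(62.3)] rgb [203. 176. 126.]
handle_short 0.64 [296. 216. 312. 240.] [ 0.436 -0.084  0.021] zmax 0.029 [array([437.9, -85.8]), array([27.5, 81.2]), np.float64(49.9)] rgb [113. 160.  92.]
handle_short 0.6 [269. 216. 281. 244.] [0.429 0.01  0.024] zmax 0.03 [array([429.7,  11. ]), array([75.2, 23.4]), np.float64(11.1)] rgb [209. 182. 130.]
handle_short 0.44 [231. 219. 252. 242.] [0.43  0.119 0.023] zmax 0.028 [array([431.2, 121.1]), array([28.4, 75.8]), np.float64(50.8)] rgb [155.  98. 155.]
racked_long 0.57 [356. 161. 364. 193.] [ 0.608 -0.274  0.028] zmax 0.035 [array([ 610.3, -278.1]), array([ 31.2, 117.1]), np.float64(85.4)] rgb [205. 181. 138.]
tray_long_free 0.97 [330. 157. 373. 202.] [ 0.607 -0.24   0.008] zmax 0.017 [array([ 610.1, -249.6]), array([136.4, 154.7]), np.float64(84
[... 2055 characters left out ...]
031 [array([ 615.2, -276.7]), array([ 31.3, 131.1]), np.float64(83.7)] rgb [229. 202. 149.]
tray_short_free 0.28 [311. 215. 334. 242.] [ 0.612 -0.069  0.025] zmax 0.031 [array([616.3, -59.4]), array([80. , 37.6]), np.float64(0.9)] rgb [229. 202. 144.]
oil_tin 0.85 [221. 147. 270. 208.] [0.549 0.207 0.059] zmax 0.137 [array([596.1, 293.2]), array([193.9, 223.4]), np.float64(8.6)] rgb [143. 146. 117.]
oil_tin 0.68 [234. 141. 252. 158.] [0.572 0.225 0.172] zmax 0.176 [array([577.9, 234.6]), array([55.3, 56.7]), np.float64(66.8)] rgb [204.  70.  65.]
cap 0.64 [234. 144. 254. 160.] [0.572 0.227 0.172] zmax 0.176 [array([612.4, 323.9]), array([247.6,  56.5]), np.float64(68.9)] rgb [201.  72.  67.]
```

```bash
python3 - <<'E'
import cv2
a=cv2.imread("pics/top0.png")[140:265,160:400]; cv2.imwrite("pics/c1.png",cv2.resize(a,None,fx=3.3,fy=3.3,interpolation=cv2.INTER_CUBIC))
a=cv2.imread("pics/side0.png")[130:330,180:440]; cv2.imwrite("pics/c2.png",cv2.resize(a,None,fx=3,fy=3,interpolation=cv2.INTER_CUBIC))
E
```

```text
(no output)
```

View pics/c1.png

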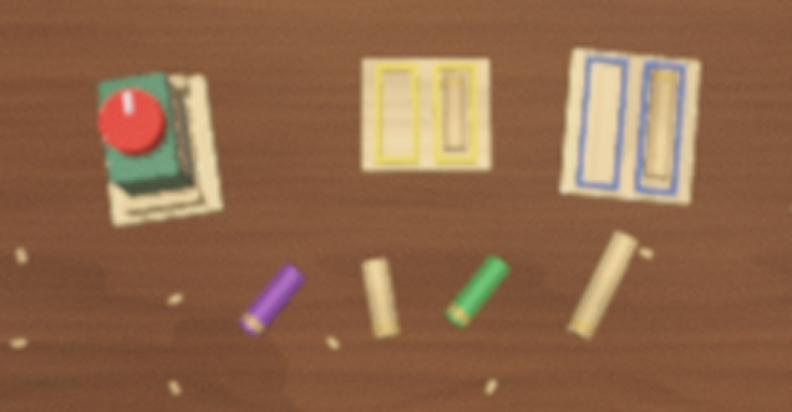

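View pics/c2.png

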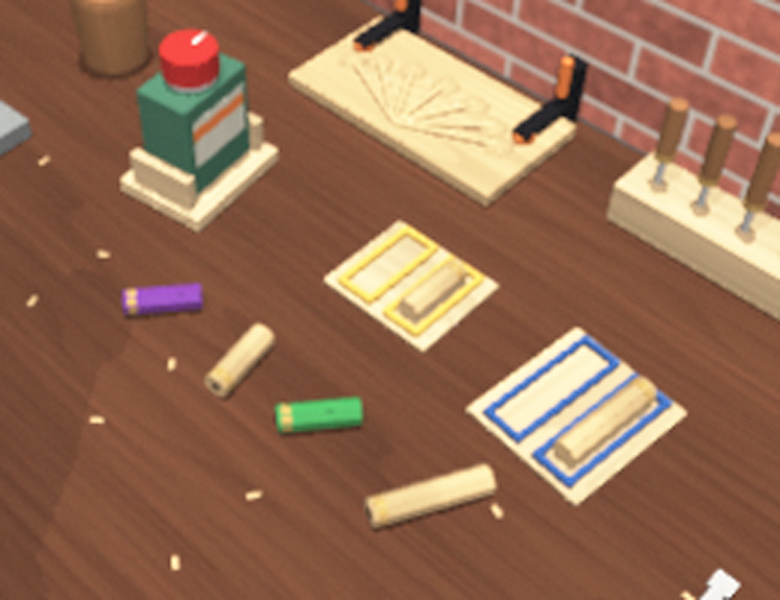

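Overhead crop: the cap is at (130,118) with its white mark pointing up. The yellow tray is centred near (425,112) and the blue tray near (630,125), each with its left (+y) groove free. The wooden short blank is at (380,297) and the wooden long one at (603,285). The green and purple bars at (477,291) and (272,299) are decoys. The side crop agrees.

```bash
cat >> h.py <<'E'
from scipy.spatial.transform import Rotation as R
def go(x,y,z,yawdeg,frm=None):
    """shift (cm) and turn (deg) from current pose to a tool-down target"""
    s=env.read_state(); p,r=(s["tool_pos"],s["eef_rot"]) if frm is None else frm
    M=R.from_euler("xyz",r).as_matrix()
    d=M.T@(np.array([x,y,z])-p)*100
    dy=-(yawdeg-np.degrees(r[2])); dy=(dy+180)%360-180
    print("to",(x,y,z,yawdeg),"->",d.round(2),"yaw",round(dy,1))
def st():
    s=env.read_state(); print("t",round(s["time_s"],2),"p",np.round(s["tool_pos"],4),"rpy",np.degrees(s["eef_rot"]).round(2),"q",np.round(s["joint_pos"],2),"F",np.round(s["force"],1),"w",round(s["grip_width"],4),"gf",round(s["grasp_force"],1))
E
python3 - <<'E'
from h import *
print(cam("wrist")[2].round(3), env.camera_params("wrist")["vertical_fov"])
go(.36,.25,.226,158); go(.40,-.15,.24,152)
E
```

```text
[[ 0.272  0.962  0.001 -0.65 ]
 [ 0.927 -0.262  0.267 -0.032]
 [ 0.257 -0.072 -0.964  0.391]
 [ 0.     0.     0.     1.   ]] 59.45905209057293
to (0.36, 0.25, 0.226, 158) -> [-27.9  -31.2    0.07] yaw 6.3
to (0.4, -0.15, 0.24, 152) -> [-42.57 -68.63  -1.33] yaw 12.3
```

Emit:
{"method": "move_arm", "body": {"targets": [{"x":-28,"y":-31,"z":0,"yaw":6},{"x":-28,"y":-31,"z":0,"yaw":6},{"x":-28,"y":-31,"z":0,"yaw":6},{"x":-28,"y":-31,"z":0,"yaw":6},{"x":-28,"y":-31,"z":0,"yaw":6},{"x":-28,"y":-31,"z":0,"yaw":6},{"x":-28,"y":-31,"z":0,"yaw":6},{"x":-28,"y":-31,"z":0,"yaw":6},{"x":-28,"y":-31,"z":0,"yaw":6},{"x":-35,"y":-49,"z":0,"yaw":12.3},{"x":-42.6,"y":-68.6,"z":0,"yaw":12.3},{"x":-42.6,"y":-68.6,"z":0,"yaw":12.3}]}}

```text
$.targets[0]: bad value
```

```bash
python3 - <<'E'
from h import *
st(); go(.42,-.17,.24,152)
E
```

```text
t 0.8 p [0.1757 0.6258 0.2268] rpy [180.    -0.   164.32] q [-1.03  0.5  -0.43  1.55  0.22  1.14 -0.21] F [-1.   0.5  0.1] w 0.0918 gf 0.0
to (0.42, -0.17, 0.24, 152) -> [-45.03 -70.01  -1.33] yaw 12.3
```

Emit:
{"method": "move_arm", "body": {"targets": [{"x":-28,"y":-31,"z":0,"yaw":6,"hand":7},{"x":-28,"y":-31,"z":0,"yaw":6,"hand":7},{"x":-28,"y":-31,"z":0,"yaw":6,"hand":7},{"x":-28,"y":-31,"z":0,"yaw":6,"hand":7},{"x":-28,"y":-31,"z":0,"yaw":6,"hand":7},{"x":-28,"y":-31,"z":0,"yaw":6,"hand":7},{"x":-28,"y":-31,"z":0,"yaw":6,"hand":7},{"x":-28,"y":-31,"z":0,"yaw":6,"hand":7},{"x":-28,"y":-31,"z":0,"yaw":6,"hand":7},{"x":-35,"y":-49,"z":0,"yaw":12.3,"hand":7},{"x":-42.6,"y":-68.6,"z":0,"yaw":12.3,"hand":7},{"x":-42.6,"y":-68.6,"z":0,"yaw":12.3,"hand":7}]}}

```text
time_s: 1.8
tool_pos: [0.36, 0.1643, 0.227]
eef_rot: [3.141, 0.001, 2.653]
force: [-0.1, -0.8, 0.6]
grip_width: 0.0699
grasp_force: 0.0
```

```bash
python3 - <<'E'
from h import *
st(); go(.42,-.17,.24,152)
E
```

```text
t 1.8 p [0.36   0.1643 0.227 ] rpy [1.7994e+02 3.0000e-02 1.5198e+02] q [-0.34  0.01 -0.16  2.15  0.    0.98  0.58] F [-0.1 -0.8  0.6] w 0.0699 gf 0.0
to (0.42, -0.17, 0.24, 152) -> [-21.   -26.69  -1.31] yaw -0.0
```

Emit:
{"method": "move_arm", "body": {"targets": [{"x":-21,"y":-26.7,"z":0,"yaw":0,"hand":7},{"x":-21,"y":-26.7,"z":0,"yaw":0,"hand":7},{"x":-21,"y":-26.7,"z":0,"yaw":0,"hand":7},{"x":-21,"y":-26.7,"z":0,"yaw":0,"hand":7},{"x":-21,"y":-26.7,"z":0,"yaw":0,"hand":7},{"x":-21,"y":-26.7,"z":0,"yaw":0,"hand":7},{"x":-21,"y":-26.7,"z":0,"yaw":0,"hand":7},{"x":-21,"y":-26.7,"z":0,"yaw":0,"hand":7},{"x":-21,"y":-26.7,"z":0,"yaw":0,"hand":7},{"x":-21,"y":-26.7,"z":0,"yaw":0,"hand":7},{"x":-21,"y":-26.7,"z":0,"yaw":0,"hand":7},{"x":-21,"y":-26.7,"z":0,"yaw":0,"hand":7}]}}

```text
time_s: 2.8
tool_pos: [0.4198, -0.1664, 0.2265]
eef_rot: [3.141, -0.001, 2.655]
force: [0.2, 0.3, -0.1]
grip_width: 0.0701
grasp_force: 0.0
```

```bash
cat > look.py <<'E'
from h import *
import sys
def ax(q):
    c,s,a=cv2.minAreaRect((q[:,:2]*1000).astype(np.float32)); 
    if s[0]<s[1]: a+=90
    return np.round(c,1),np.round(sorted(s),1),round((a+90)%180-90,1)
def run(fn,labels):
    st(); im,d,p,f,V=grab("wrist",fn); X=pts(d,p,f,V); np.save(fn[:-4]+".npy",X)
    for l in labels:
        for o in env.outline_of("wrist",l)[:3]:
            m=cv2.erode(o["mask"].astype(np.uint8),np.ones((3,3)))>0
            m&=d>0; q=X[m]
            if len(q)<20: continue
            z=q[:,2]; top=q[z>np.percentile(z,97)-.003]
            print(l,round(o["conf"],2),np.round(o["rect"]),"all",*ax(q),"top",*ax(top),"z5,50,97",np.percentile(z,[5,50,97]).round(4),"rgb",im[m].mean(0).round())
if __name__=="__main__": run(sys.argv[1],sys.argv[2:])
E
python3 look.py w1.png handle_long tray_long_free racked_long
```

```text
t 2.8 p [ 0.4198 -0.1664  0.2265] rpy [ 1.7996e+02 -6.0000e-02  1.5214e+02] q [ 0.09  0.11  0.25  2.05 -0.03  0.99  1.44] F [ 0.2  0.3 -0.1] w 0.0701 gf 0.0
handle_long 0.91 [241. 161. 267. 271.] all [ 439.8 -212. ] [ 22.9 110.1] -27.3 top [ 439.5 -212.7] [ 17.3 108.8] -27.6 z5,50,97 [0.0193 0.0243 0.0264] rgb [242. 215. 153.]
tray_long_free 0.84 [227. 274. 357. 349.] all [ 584.6 -244.8] [106.8 129.8] 84.6 top [ 585.7 -245.2] [ 42.3 127.4] 60.9 z5,50,97 [0.0063 0.0078 0.0141] rgb [230. 229. 217.]
racked_long 0.67 [249. 321. 282. 350.] all [ 569.5 -270.4] [20.5 40.2] -4.2 top [ 564.9 -271. ] [15.  31.5] -8.0 z5,50,97 [0.0177 0.0288 0.0323] rgb [245. 231. 181.]
```

View pics/w1.png

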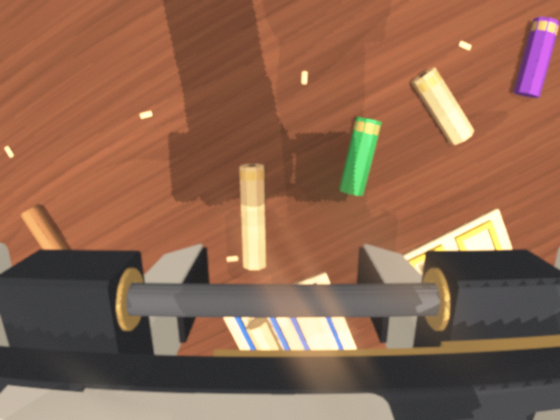

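Wrist view: the long blank lies between the fingers at (254,216), unoccluded, band end up. The green decoy is at (360,156), the short blank at (443,105), and the trays are partly hidden by the gripper.

```bash
python3 - <<'E'
from h import *
go(.4397,-.2125,.008,152.5)
E
```

```text
to (0.4397, -0.2125, 0.008, 152.5) -> [-3.88 -3.14 21.87] yaw -0.3
```

Emit:
{"method": "move_arm", "body": {"targets": [{"x":-3.9,"y":-3.1,"z":4,"yaw":0,"hand":5.5},{"x":-3.9,"y":-3.1,"z":8,"yaw":0,"hand":5.5},{"x":-3.9,"y":-3.1,"z":12,"yaw":0,"hand":5.5},{"x":-3.9,"y":-3.1,"z":16,"yaw":0,"hand":5},{"x":-3.9,"y":-3.1,"z":18.5,"yaw":0,"hand":5},{"x":-3.9,"y":-3.1,"z":20.5,"yaw":0,"hand":5},{"x":-3.9,"y":-3.1,"z":21.5,"yaw":0,"hand":5},{"x":-3.9,"y":-3.1,"z":21.9,"yaw":0,"hand":5},{"x":-3.9,"y":-3.1,"z":21.9,"yaw":0,"hand":5},{"x":-3.9,"y":-3.1,"z":21.9,"yaw":0,"hand":3},{"x":-3.9,"y":-3.1,"z":21.9,"yaw":0,"hand":1.5},{"x":-3.9,"y":-3.1,"z":21.9,"yaw":0,"hand":1.5}]}}

```text
time_s: 4.0
tool_pos: [0.4412, -0.2142, 0.0092]
eef_rot: [3.141, 0.003, 2.653]
force: [0.2, -0.4, 0.6]
grip_width: 0.0345
grasp_force: 0.0
```

Emit:
{"method": "move_arm", "body": {"targets": [{"x":0,"y":0,"z":0,"yaw":0,"hand":1.5},{"x":0,"y":0,"z":0,"yaw":0,"hand":1.5},{"x":0,"y":0,"z":0,"yaw":0,"hand":1.5},{"x":0,"y":0,"z":0,"yaw":0,"hand":1.5}]}}

```text
time_s: 4.33
tool_pos: [0.4407, -0.214, 0.0087]
eef_rot: [3.141, 0.002, 2.653]
force: [-1.1, 1.6, 7.9]
grip_width: 0.0235
grasp_force: 30.0
```

```bash
python3 - <<'E'
from h import *
st(); go(.605,-.218,.16,174)
E
```

```text
t 4.33 p [ 0.4407 -0.214   0.0087] rpy [1.7997e+02 9.0000e-02 1.5203e+02] q [ 0.23  0.54  0.2   2.1  -0.21  0.52  1.67] F [-1.1  1.6  7.9] w 0.0235 gf 30.0
to (0.605, -0.218, 0.16, 174) -> [-14.72   7.36 -15.11] yaw -22.0
```

```bash
python3 - <<'E'
from h import *
go(.60,-.14,.22,174)
E
```

```text
to (0.6, -0.14, 0.22, 174) -> [-10.63  14.02 -21.11] yaw -22.0
```

Emit:
{"method": "move_arm", "body": {"targets": [{"x":0,"y":0,"z":-1,"yaw":0,"hand":1.5},{"x":0,"y":0,"z":-4,"yaw":0,"hand":1.5},{"x":0,"y":0,"z":-8,"yaw":0,"hand":1.5},{"x":-3,"y":2,"z":-10,"yaw":-6,"hand":1.5},{"x":-5,"y":5,"z":-12,"yaw":-12,"hand":1.5},{"x":-8,"y":8,"z":-14,"yaw":-18,"hand":1.5},{"x":-10.6,"y":11,"z":-17,"yaw":-22,"hand":1.5},{"x":-10.6,"y":14,"z":-20,"yaw":-22,"hand":1.5},{"x":-10.6,"y":14,"z":-21,"yaw":-22,"hand":1.5},{"x":-10.6,"y":14,"z":-21,"yaw":-22,"hand":1.5},{"x":-10.6,"y":14,"z":-21,"yaw":-22,"hand":1.5}]}}

```text
time_s: 5.25
tool_pos: [0.5998, -0.1396, 0.2191]
eef_rot: [-3.141, 0.002, 3.039]
force: [-0.3, -0.4, -2.5]
grip_width: 0.0235
grasp_force: 30.0
```

```bash
python3 look.py w2.png tray_long_free racked_long tray_short_free handle_long
```

```text
t 5.25 p [ 0.5998 -0.1396  0.2191] rpy [-1.7997e+02  1.2000e-01  1.7409e+02] q [ 0.06  0.41  0.16  1.67 -0.07  1.06  1.71] F [-0.3 -0.4 -2.5] w 0.0235 gf 30.0
racked_long 0.61 [132. 148. 167. 251.] all [ 602.8 -274.8] [ 24.  105.1] -5.7 top [ 601.6 -274.9] [ 17.2 102.7] -6.6 z5,50,97 [0.0212 0.0299 0.0323] rgb [233. 203. 141.]
racked_long 0.33 [  0. 122.  13. 167.] all [ 530.3 -426.6] [14.2 44.6] -14.6 top [ 531.5 -426.4] [14.1 42.7] -16.1 z5,50,97 [0.0122 0.0142 0.0158] rgb [228. 222. 214.]
tray_short_free 0.72 [317. 126. 446. 246.] all [618.6 -35.7] [114.8 130.8] -89.9 top [618.9 -35.5] [104.7 105.4] -0.1 z5,50,97 [0.0062 0.0078 0.0142] rgb [243. 221. 145.]
handle_long 0.86 [253. 143. 314. 350.] all [ 590.5 -138.7] [24.4 95.3] -6.1 top [ 589.3 -138.6] [17.9 91.6] -6.2 z5,50,97 [0.2292 0.2346 0.2365] rgb [170. 135.  92.]
```

View pics/w2.png

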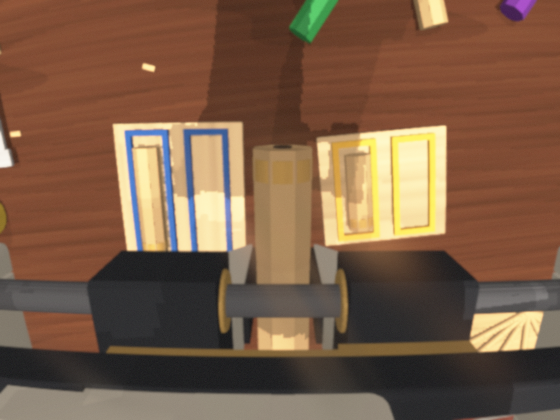

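Wrist view: the held blank is in the middle at (283,220). The blue tray's free groove lies between the rails at columns 190 and 226. The yellow tray's free groove lies between columns 397 and 433. I'll fit the rails by colour.

```bash
python3 - <<'E'
from h import *
from look import ax
im=cv2.imread("pics/w2.png"); X=np.load("w2.npy"); hsv=cv2.cvtColor(im,cv2.COLOR_BGR2HSV)
def groove(name,lo,hi,box,L):
    m=cv2.inRange(hsv,lo,hi); k=np.zeros_like(m); l,t,r,b=box; k[t:b,l:r]=m[t:b,l:r]
    n,lab,stt,_=cv2.connectedComponentsWithStats(k)
    for i in range(1,n):
        if stt[i,4]<100: continue
        q=X[lab==i]; print(name,stt[i],*ax(q),"z",np.median(q[:,2]).round(4))
groove("blue",(105,120,60),(125,255,255),(110,110,245,255),0)
groove("yel",(22,150,120),(32,255,255),(315,110,450,255),0)
groove("yel2",(20,110,120),(34,255,255),(315,110,450,255),0)
E
```

```text
blue [ 126  130   51  122 1140] [ 595.5 -217.6] [130. 176.] -87.9 z 0.0132
blue [185 130  44 122 817] [ 575.4 -213.8] [ 69.8 176.5] -38.0 z 0.0132
yel [ 392  134   42  100 1139] [618.1  -6.4] [ 43.  102.4] 0.1 z 0.0132
yel [336 140  42 100 663] [592.2 -74.9] [ 69.1 158.2] 17.8 z 0.0134
yel2 [ 390  133   46  103 1699] [582.8 -32.1] [ 95.5 207.5] 36.2 z 0.0131
yel2 [ 336  138   44  104 1261] [594.2 -73.2] [ 72.7 162.5] 17.3 z 0.0133
```

```bash
python3 - <<'E'
from h import *
from look import ax
im=cv2.imread("pics/w2.png"); X=np.load("w2.npy"); hsv=cv2.cvtColor(im,cv2.COLOR_BGR2HSV)
m=cv2.inRange(hsv,(105,120,60),(125,255,255))>0
m[:,:180]=0;m[:,246:]=0;m[:110]=0;m[262:]=0
q=X[m]; q=q[(q[:,2]>.008)&(q[:,2]<.019)]; print(len(q),*ax(q))
for a in np.radians([-5,-5.5,-6,-6.5,-7]):
    u=np.array([np.cos(a),np.sin(a)]); v=np.array([-u[1],u[0]])
    s=q[:,:2]@u*1000; t=q[:,:2]@v*1000
    mid=s>s.min()+10
    lo=t[mid&(t<t.mean())]; hi=t[mid&(t>t.mean())]
    c=(lo.mean()+hi.mean())/2; print(np.degrees(a),"rails",lo.mean().round(1),lo.std().round(2),hi.mean().round(1),hi.std().round(2),"s",s.min().round(1),s.max().round(1),
      "ctr",((s.min()+69)*u+c*v).round(1), "line y at x=608", )
go(.605,-.2175,.05,174)
E
```

```text
836 [ 604.2 -216.4] [ 42.  126.6] -6.1
-5.0 rails -181.8 1.3 -143.6 1.11 s 557.2 683.7 ctr [ 609.6 -216.6] line y at x=608
-5.5 rails -176.3 1.22 -138.3 0.99 s 558.7 685.3 ctr [ 609.7 -216.7] line y at x=608
-6.000000000000001 rails -170.8 1.21 -133.0 0.94 s 560.2 686.8 ctr [ 609.9 -216.9] line y at x=608
-6.5 rails -165.4 1.27 -127.7 0.98 s 561.6 688.3 ctr [ 610. -217.] line y at x=608
-7.0 rails -159.9 1.39 -122.4 1.09 s 562.8 689.7 ctr [ 609.9 -217.1] line y at x=608
to (0.605, -0.2175, 0.05, 174) -> [-1.62 -7.52 16.63] yaw -0.1
```

```bash
python3 - <<'E'
from h import *
go(.6105,-.2172,.0147,173.9)
E
```

```text
to (0.6105, -0.2172, 0.0147, 173.9) -> [-2.17 -7.43 20.16] yaw 0.0
```

Emit:
{"method": "move_arm", "body": {"targets": [{"x":-2.2,"y":-4,"z":1,"yaw":0,"hand":1.5},{"x":-2.2,"y":-7.4,"z":4,"yaw":0,"hand":1.5},{"x":-2.2,"y":-7.4,"z":8,"yaw":0,"hand":1.5},{"x":-2.2,"y":-7.4,"z":12,"yaw":0,"hand":1.5},{"x":-2.2,"y":-7.4,"z":15,"yaw":0,"hand":1.5},{"x":-2.2,"y":-7.4,"z":17,"yaw":0,"hand":1.5},{"x":-2.2,"y":-7.4,"z":17,"yaw":0,"hand":1.5},{"x":-2.2,"y":-7.4,"z":17,"yaw":0,"hand":1.5}]}}

```text
time_s: 6.17
tool_pos: [0.6114, -0.2161, 0.0459]
eef_rot: [3.141, -0.004, 3.036]
force: [-0.1, -0.1, -0.9]
grip_width: 0.0239
grasp_force: 30.0
```

```bash
python3 - <<'E'
from h import *
st(); go(.6105,-.2172,.0147,173.9)
E
```

```text
t 6.17 p [ 0.6114 -0.2161  0.0459] rpy [179.98  -0.24 173.95] q [ 0.19  0.68  0.15  1.68 -0.13  0.79  1.86] F [-0.1 -0.1 -0.9] w 0.0239 gf 30.0
to (0.6105, -0.2172, 0.0147, 173.9) -> [ 0.06 -0.12  3.12] yaw 0.1
```

Emit:
{"method": "move_arm", "body": {"targets": [{"x":0,"y":-0.05,"z":1.5,"yaw":0,"hand":1.5},{"x":0,"y":-0.05,"z":2.6,"yaw":0,"hand":1.5},{"x":0,"y":-0.05,"z":3.1,"yaw":0,"hand":1.5},{"x":0,"y":-0.05,"z":3.1,"yaw":0,"hand":1.5},{"x":0,"y":-0.05,"z":3.1,"yaw":0,"hand":1.5}]}}

```text
time_s: 6.58
tool_pos: [0.6133, -0.2163, 0.0168]
eef_rot: [3.142, -0.0, 3.037]
force: [0.2, 0.1, -0.4]
grip_width: 0.0231
grasp_force: 30.0
```

```bash
python3 - <<'E'
from h import *
st()
E
```

```text
t 6.58 p [ 0.6133 -0.2163  0.0168] rpy [ 1.7999e+02 -1.0000e-02  1.7401e+02] q [ 0.2   0.72  0.14  1.69 -0.14  0.74  1.87] F [ 0.2  0.1 -0.4] w 0.0231 gf 30.0
```

Emit:
{"method": "move_arm", "body": {"targets": [{"x":0.2,"y":-0.06,"z":0.2,"yaw":0,"hand":1.5},{"x":0.2,"y":-0.06,"z":0.2,"yaw":0,"hand":1.5},{"x":0.2,"y":-0.06,"z":0.2,"yaw":0,"hand":1.5}]}}

```text
time_s: 6.83
tool_pos: [0.6113, -0.2169, 0.0151]
eef_rot: [-3.141, 0.0, 3.037]
force: [-0.8, -0.1, -0.6]
grip_width: 0.0237
grasp_force: 30.0
```

```bash
python3 - <<'E'
from h import *
st()
E
```

```text
t 6.83 p [ 0.6113 -0.2169  0.0151] rpy [-1.7999e+02  3.0000e-02  1.7401e+02] q [ 0.2   0.72  0.14  1.69 -0.14  0.74  1.87] F [-0.8 -0.1 -0.6] w 0.0237 gf 30.0
```

Under a millimetre above the floor; opening now, then a straight lift.

Emit:
{"method": "move_arm", "body": {"targets": [{"x":0,"y":0,"z":0.05,"yaw":0,"hand":2.8},{"x":0,"y":0,"z":0.05,"yaw":0,"hand":3.2},{"x":0,"y":0,"z":0.05,"yaw":0,"hand":3.8},{"x":0,"y":0,"z":0.05,"yaw":0,"hand":3.8},{"x":0,"y":0,"z":-1,"yaw":0,"hand":3.8},{"x":0,"y":0,"z":-4,"yaw":0,"hand":3.8},{"x":0,"y":0,"z":-8,"yaw":0,"hand":3.8},{"x":0,"y":0,"z":-12,"yaw":0,"hand":5},{"x":0,"y":0,"z":-16,"yaw":0,"hand":5},{"x":0,"y":0,"z":-16,"yaw":0,"hand":5}]}}

```text
time_s: 7.67
tool_pos: [0.6167, -0.219, 0.1853]
eef_rot: [-3.139, 0.015, 3.037]
force: [1.5, -0.2, 1.9]
grip_width: 0.0491
grasp_force: 0.0
```

```bash
python3 look.py w3.png handle_long; python3 - <<'E'
from h import *
go(.40,.03,.20,190)
E
```

```text
t 7.67 p [ 0.6167 -0.219   0.1853] rpy [-179.83    0.88  173.99] q [ 0.17  0.51  0.18  1.61 -0.1   1.02  1.85] F [ 1.5 -0.2  1.9] w 0.0491 gf 0.0
handle_long 0.71 [270. 117. 301. 243.] all [ 610.  -217.1] [ 23.3 110.1] -6.0 top [ 610.2 -217.2] [ 16.9 109.6] -5.6 z5,50,97 [0.0254 0.0303 0.0324] rgb [197. 160. 111.]
to (0.4, 0.03, 0.2, 190) -> [23.75 22.38 -2.33] yaw -16.0
```

View pics/w3.png

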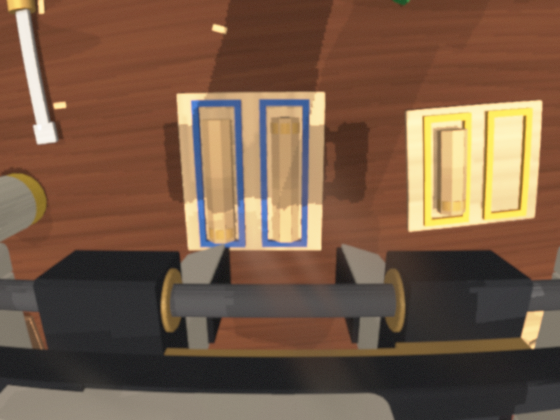

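The long blank lies flat at (285,180) between the blue rails of the free groove, top at 30 mm. On to the short one.

Emit:
{"method": "move_arm", "body": {"targets": [{"x":4,"y":4,"z":-2,"yaw":-6,"hand":5},{"x":7,"y":7,"z":-2,"yaw":-12,"hand":5},{"x":10,"y":10,"z":-2,"yaw":-16,"hand":5},{"x":13,"y":13,"z":-2,"yaw":-16,"hand":5},{"x":16,"y":16,"z":-2,"yaw":-16,"hand":5},{"x":19,"y":18,"z":-2,"yaw":-16,"hand":5},{"x":22,"y":21,"z":-2,"yaw":-16,"hand":5},{"x":22,"y":21,"z":-2,"yaw":-16,"hand":5},{"x":22,"y":21,"z":-2,"yaw":-16,"hand":5},{"x":22,"y":21,"z":-2,"yaw":-16,"hand":5}]}}

```text
time_s: 8.6
tool_pos: [0.4134, 0.0154, 0.1941]
eef_rot: [-3.142, -0.001, -2.965]
force: [1.3, -0.6, 0.5]
grip_width: 0.05
grasp_force: 0.0
```

```bash
python3 look.py w4.png handle_short; python3 - <<'E'
from h import *
go(.428,.01,.008,191)
E
```

```text
t 8.6 p [0.4134 0.0154 0.1941] rpy [-1.8000e+02 -7.0000e-02 -1.6986e+02] q [-0.11  0.09  0.01  2.15 -0.    0.9   1.65] F [ 1.3 -0.6  0.5] w 0.05 gf 0.0
handle_short 0.97 [265. 159. 289. 245.] all [427.2  10.7] [22.2 75.9] 9.3 top [427.5  10.8] [17.3 75.3] 10.1 z5,50,97 [0.0194 0.0243 0.0265] rgb [237. 210. 155.]
handle_short 0.91 [352. 184. 425. 253.] all [426.2 119.8] [22.6 73. ] -39.4 top [426.8 120.6] [16.4 72.7] -39.1 z5,50,97 [0.0161 0.0242 0.0265] rgb [212. 125. 219.]
handle_short 0.68 [138. 153. 212. 224.] all [433.3 -85.1] [24.2 76. ] -38.4 top [434.1 -84.6] [19.  75.3] -38.0 z5,50,97 [0.0191 0.0242 0.0263] rgb [111. 205. 111.]
to (0.428, 0.01, 0.008, 191) -> [-1.23 -0.63 18.64] yaw -1.0
```

Emit:
{"method": "move_arm", "body": {"targets": [{"x":-1.3,"y":-0.7,"z":4,"yaw":0,"hand":5},{"x":-1.3,"y":-0.7,"z":8,"yaw":0,"hand":5},{"x":-1.3,"y":-0.7,"z":12,"yaw":0,"hand":5},{"x":-1.3,"y":-0.7,"z":15,"yaw":0,"hand":5},{"x":-1.3,"y":-0.7,"z":17,"yaw":0,"hand":5},{"x":-1.3,"y":-0.7,"z":18.2,"yaw":0,"hand":5},{"x":-1.3,"y":-0.7,"z":18.6,"yaw":0,"hand":5},{"x":-1.3,"y":-0.7,"z":18.6,"yaw":0,"hand":5},{"x":-1.3,"y":-0.7,"z":18.6,"yaw":0,"hand":5},{"x":-1.3,"y":-0.7,"z":18.6,"yaw":0,"hand":3}]}}

```text
time_s: 9.53
tool_pos: [0.4295, 0.01, 0.0094]
eef_rot: [-3.141, 0.002, -2.968]
force: [-0.0, -0.6, -0.5]
grip_width: 0.0466
grasp_force: 0.0
```

Emit:
{"method": "move_arm", "body": {"targets": [{"x":0,"y":0,"z":0,"yaw":0,"hand":1.5},{"x":0,"y":0,"z":0,"yaw":0,"hand":1.5},{"x":0,"y":0,"z":0,"yaw":0,"hand":1.5},{"x":0,"y":0,"z":0,"yaw":0,"hand":1.5},{"x":0,"y":0,"z":0,"yaw":0,"hand":1.5}]}}

```text
time_s: 9.95
tool_pos: [0.4288, 0.0105, 0.0093]
eef_rot: [-3.142, 0.001, -2.967]
force: [-0.8, -0.1, 5.7]
grip_width: 0.0235
grasp_force: 30.0
```

```bash
python3 - <<'E'
from h import *
st(); go(.618,-.0064,.10,180.1)
E
```

```text
t 9.95 p [0.4288 0.0105 0.0093] rpy [-1.8000e+02  6.0000e-02 -1.6998e+02] q [-0.09  0.46  0.01  2.24 -0.01  0.44  1.67] F [-0.8 -0.1  5.7] w 0.0235 gf 30.0
to (0.618, -0.0064, 0.1, 180.1) -> [-18.34  -4.96  -9.05] yaw 9.9
```

Emit:
{"method": "move_arm", "body": {"targets": [{"x":0,"y":0,"z":-1,"yaw":0,"hand":1.5},{"x":0,"y":0,"z":-4,"yaw":0,"hand":1.5},{"x":0,"y":0,"z":-8,"yaw":0,"hand":1.5},{"x":-4,"y":-1,"z":-9,"yaw":5,"hand":1.5},{"x":-8,"y":-2,"z":-9,"yaw":10,"hand":1.5},{"x":-12,"y":-3,"z":-9,"yaw":10,"hand":1.5},{"x":-15.5,"y":-4,"z":-8,"yaw":10,"hand":1.5},{"x":-18.5,"y":-5,"z":-6,"yaw":10,"hand":1.5},{"x":-18.5,"y":-5,"z":-4,"yaw":10,"hand":1.5},{"x":-18.5,"y":-5,"z":-4,"yaw":10,"hand":1.5},{"x":-18.5,"y":-5,"z":-4,"yaw":10,"hand":1.5}]}}

```text
time_s: 10.87
tool_pos: [0.6171, -0.0066, 0.0475]
eef_rot: [-3.142, -0.005, -3.141]
force: [-0.5, -0.4, -0.3]
grip_width: 0.0234
grasp_force: 30.0
```

```bash
python3 - <<'E'
from h import *
from look import ax
st(); go(.6195,-.0064,.016,180.1)
im=cv2.imread("pics/w3.png"); X=np.load("w3.npy"); hsv=cv2.cvtColor(im,cv2.COLOR_BGR2HSV)
m=cv2.inRange(hsv,(22,140,120),(32,255,255))>0
m[:,:478]=0; m[:,536:]=0; m[:100]=0; m[230:]=0
q=X[m]; q=q[(q[:,2]>.009)&(q[:,2]<.018)]; print(len(q),*ax(q))
E
```

```text
t 10.87 p [ 0.6171 -0.0066  0.0475] rpy [-180.     -0.27 -179.99] q [-0.07  0.63  0.06  1.76 -0.05  0.75  1.58] F [-0.5 -0.4 -0.3] w 0.0234 gf 30.0
to (0.6195, -0.0064, 0.016, 180.1) -> [-0.26  0.02  3.15] yaw -0.1
1453 [618.6  -5.9] [ 45.5 103.7] 0.9
```

Emit:
{"method": "move_arm", "body": {"targets": [{"x":-0.2,"y":0.03,"z":1.5,"yaw":0,"hand":1.5},{"x":-0.2,"y":0.03,"z":2.5,"yaw":0,"hand":1.5},{"x":-0.2,"y":0.03,"z":3.1,"yaw":0,"hand":1.5},{"x":-0.2,"y":0.03,"z":3.2,"yaw":0,"hand":1.5},{"x":-0.2,"y":0.03,"z":3.2,"yaw":0,"hand":1.5},{"x":-0.2,"y":0.03,"z":3.2,"yaw":0,"hand":1.5}]}}

```text
time_s: 11.37
tool_pos: [0.6214, -0.0063, 0.0174]
eef_rot: [3.142, 0.001, -3.141]
force: [0.1, -0.3, 0.3]
grip_width: 0.0235
grasp_force: 30.0
```

```bash
python3 - <<'E'
from h import *
st()
E
```

```text
t 11.37 p [ 0.6214 -0.0063  0.0174] rpy [ 1.8000e+02  3.0000e-02 -1.7998e+02] q [-0.07  0.68  0.05  1.76 -0.05  0.7   1.58] F [ 0.1 -0.3  0.3] w 0.0235 gf 30.0
```

Emit:
{"method": "move_arm", "body": {"targets": [{"x":0.2,"y":0,"z":0.2,"yaw":0,"hand":1.5},{"x":0.2,"y":0,"z":0.2,"yaw":0,"hand":1.5},{"x":0.2,"y":0,"z":0.2,"yaw":0,"hand":1.5},{"x":0.2,"y":0,"z":0.2,"yaw":0,"hand":2.8},{"x":0.2,"y":0,"z":0.2,"yaw":0,"hand":3.2},{"x":0.2,"y":0,"z":0.2,"yaw":0,"hand":3.8},{"x":0.2,"y":0,"z":0.2,"yaw":0,"hand":3.8},{"x":0.2,"y":0,"z":-1,"yaw":0,"hand":3.8},{"x":0.2,"y":0,"z":-4,"yaw":0,"hand":3.8},{"x":0.2,"y":0,"z":-8,"yaw":0,"hand":3.8},{"x":0.2,"y":0,"z":-12,"yaw":0,"hand":3.8},{"x":0.2,"y":0,"z":-16,"yaw":0,"hand":5}]}}

```text
time_s: 12.37
tool_pos: [0.6187, -0.0064, 0.1791]
eef_rot: [-3.142, -0.0, -3.141]
force: [0.1, 0.4, 0.2]
grip_width: 0.0409
grasp_force: 0.0
```

```bash
python3 look.py w5.png handle_short tray_short_free; python3 - <<'E'
from h import *
go(.585,.13,.28,180)
E
```

```text
t 12.37 p [ 0.6187 -0.0064  0.1791] rpy [-1.8000e+02 -2.0000e-02 -1.7999e+02] q [-0.09  0.46  0.07  1.69 -0.04  0.99  1.57] F [0.1 0.4 0.2] w 0.0409 gf 0.0
handle_short 0.91 [150.   0. 184.  18.] all [ 464.4 -100.5] [11.9 23.1] -84.3 top [ 463.1 -105.2] [ 6.1 15. ] 87.3 z5,50,97 [0.0128 0.0211 0.0261] rgb [ 69. 164.  84.]
handle_short 0.73 [405.   0. 426.  11.] all [459.4 101.8] [ 6.  12.7] 74.9 top [460.9 103.9] [3.9 5.1] -86.6 z5,50,97 [0.0037 0.0142 0.0232] rgb [ 88.  44. 101.]
handle_short 0.64 [  1.  94. 105. 256.] all [ 606.2 -235. ] [109.4 148. ] -6.3 top [ 606.3 -240.3] [ 92.2 139.1] -6.0 z5,50,97 [0.006  0.0078 0.0141] rgb [185. 187. 182.]
tray_short_free 0.92 [176. 125. 322. 248.] all [618.8 -35.7] [116.  130.3] -89.8 top [618.5 -35.8] [104.2 104.6] -0.0 z5,50,97 [0.0062 0.0078 0.0142] rgb [226. 190. 117.]
tray_short_free 0.19 [198. 149. 232. 238.] all [617.2 -63.9] [22.6 75.8] 0.1 top [617.4 -63.6] [17.7 75.4] -1.3 z5,50,97 [0.0244 0.0302 0.0324] rgb [201. 161. 108.]
to (0.585, 0.13, 0.28, 180) -> [ 3.65 13.64 -9.81] yaw 0.0
```

View pics/w5.png

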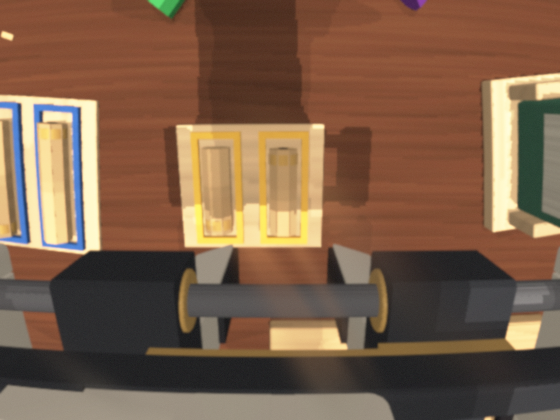

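Short blank sits at (284,190) between the yellow rails. Now over the cap to look down at it.

Emit:
{"method": "move_arm", "body": {"targets": [{"x":0,"y":3,"z":-3,"yaw":0,"hand":6},{"x":0,"y":6,"z":-6,"yaw":6,"hand":7},{"x":1,"y":9,"z":-9,"yaw":12,"hand":8},{"x":2,"y":12,"z":-12,"yaw":18,"hand":8.5},{"x":3,"y":15,"z":-12,"yaw":24,"hand":8.5},{"x":3.9,"y":18,"z":-12,"yaw":30,"hand":8.5},{"x":3.9,"y":21,"z":-12,"yaw":36,"hand":8.5},{"x":3.9,"y":24.1,"z":-12,"yaw":36,"hand":8.5},{"x":3.9,"y":24.1,"z":-12,"yaw":36,"hand":8.5},{"x":3.9,"y":24.1,"z":-12,"yaw":36,"hand":8.5},{"x":3.9,"y":24.1,"z":-12,"yaw":36,"hand":8.5}]}}

```text
time_s: 13.43
tool_pos: [0.5796, 0.2339, 0.2956]
eef_rot: [-3.139, -0.001, 2.514]
force: [0.6, -0.6, 0.2]
grip_width: 0.0847
grasp_force: 0.0
```

```bash
python3 - <<'E'
from h import *
import look
X=np.load("w5.npy"); im=cv2.imread("pics/w5.png")
q=X[140:242,270:300].reshape(-1,3); q=q[(q[:,2]>.018)&(q[:,2]<.05)]; print("short",*look.ax(q),np.median(q[:,2]))
T=np.load("top0.npy").reshape(-1,3); k=T[(T[:,2]>.15)&(T[:,2]<.4)&(T[:,0]>.3)]
g,c=np.unique((k[:,:2]/.04).round().astype(int),axis=0,return_counts=True); print([(tuple((a*.04).round(2)),n) for a,n in zip(g,c)])
look.run("w6.png",["cap","oil_tin"])
X=np.load("w6.npy"); im=cv2.imread("pics/w6.png"); hsv=cv2.cvtColor(im,cv2.COLOR_BGR2HSV)
o=env.outline_of("wrist","cap")[0]; m=o["mask"]&(X[...,2]>.165)
q=X[m]; top=q[q[:,2]>np.median(q[:,2])-.004]
(cx,cy),r=cv2.minEnclosingCircle((top[:,:2]*1000).astype(np.float32)); print("cap circ",cx,cy,r,"z",np.median(top[:,2]))
mm=cv2.erode(o["mask"].astype(np.uint8),np.ones((3,3)))>0
w=mm&(hsv[...,1]<110); 
n,lab,s,_=cv2.connectedComponentsWithStats(w.astype(np.uint8)); i=1+s[1:,4].argmax(); wq=X[lab==i]; wq=wq[abs(wq[:,2]-.177)<.01]; print("mark",s[i],wq.mean(0),*look.ax(wq), "ang",np.degrees(np.arctan2(wq[:,1].mean()-cy/1000,wq[:,0].mean()-cx/1000)))
# tin shoulder
g=(hsv[...,0]>60)&(hsv[...,0]<95)&(hsv[...,1]>70)&(abs(X[...,2]-.14)<.008); print("tin",g.sum(),*look.ax(X[g]))
E
```

```text
short [618.5  -5.7] [23.3 77. ] -0.5 0.030168670126433372
[((np.float64(0.56), np.float64(0.2)), np.int64(33)), ((np.float64(0.56), np.float64(0.24)), np.int64(120)), ((np.float64(0.56), np.float64(0.28)), np.int64(7)), ((np.float64(0.6), np.float64(-0.48)), np.int64(36)), ((np.float64(0.6), np.float64(0.2)), np.int64(30)), ((np.float64(0.6), np.float64(0.24)), np.int64(123)), ((np.float64(0.6), np.float64(0.28)), np.int64(10)), ((np.float64(0.64), np.float64(0.48)), np.int64(114)), ((np.float64(0.68), np.float64(0.48)), np.int64(22)), ((np.float64(0.8), np.float64(0.48)), np.int64(1)), ((np.float64(0.84), np.float64(-0.36)), np.int64(4)), ((np.float64(0.84), np.float64(-0.28)), np.int64(2)), ((np.float64(0.84), np.float64(-0.24)), np.int64(1)), ((np.float64(0.84), np.float64(-0.2)), np.int64(1)), ((np.float64(0.84), np.float64(-0.16)), np.int64(2)), ((np.float64(0.84), np.float64(0.48)), np.int64(40)), ((np.float64(0.84), np.float64(0.52)), np.int64(32)), ((np.float64(0.88), np.float64(-0.36)), np.int64(50)), ((np.float64(0.88), np.float64(-0.32)), np.int64(27)), ((np.float64(0.88),
[... 630 characters left out ...]
217.  96. 360. 252.] all [581.2 237.3] [108.2 137.3] 8.0 top [580.  238.2] [63.7 97.7] 8.9 z5,50,97 [0.0184 0.1172 0.1403] rgb [180. 185. 146.]
oil_tin 0.82 [215.  94. 360. 251.] all [581.1 237.1] [108.  137.2] 8.6 top [580. 238.] [64.1 97.7] 8.9 z5,50,97 [0.0184 0.1187 0.1403] rgb [180. 185. 146.]
oil_tin 0.53 [451.  58. 560. 151.] all [651.9 468.3] [77.4 87.6] -26.5 top [651.2 468.3] [10.9 23.9] -33.0 z5,50,97 [0.0317 0.1072 0.1485] rgb [175. 121.  76.]
cap circ 563.0504150390625 249.43637084960938 49.88196563720703 z 0.17622333720789926
mark [292 205  21  21 170] [0.59644755 0.24001715 0.17669465] [596.6 240. ] [ 5.8 20.5] 8.3 ang -15.750408168005226
tin 1307 [581.7 227.5] [43.5 96.2] 8.3
```

View pics/w6.png

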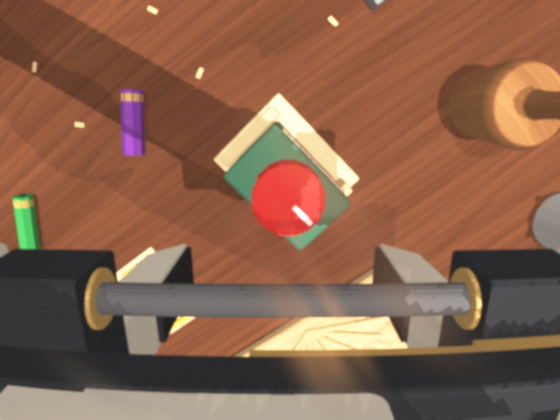

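Wrist view: the red cap is at (289,198) with its white mark towards (303,216), tin beneath it. The mallet is off to the right at (525,105), about 24 cm away, so it is clear. Cap centre is (0.580, 0.238) with yaw about 8.7°, so tool yaw 143.7° puts the pads on flats.

Emit:
{"method": "move_arm", "body": {"targets": [{"x":0.2,"y":0.4,"z":4,"yaw":0.3,"hand":8.5},{"x":0.2,"y":0.4,"z":8,"yaw":0.3,"hand":8.5},{"x":0.2,"y":0.4,"z":11,"yaw":0.3,"hand":8.5},{"x":0.2,"y":0.4,"z":13,"yaw":0.3,"hand":8.5},{"x":0.2,"y":0.4,"z":14.2,"yaw":0.3,"hand":8.5},{"x":0.2,"y":0.4,"z":14.6,"yaw":0.3,"hand":8.5},{"x":0.2,"y":0.4,"z":14.6,"yaw":0.3,"hand":8.5},{"x":0.2,"y":0.4,"z":14.6,"yaw":0.3,"hand":8.5}]}}

```text
time_s: 14.3
tool_pos: [0.582, 0.2391, 0.1521]
eef_rot: [3.14, 0.001, 2.508]
force: [0.7, -0.3, 0.0]
grip_width: 0.0848
grasp_force: 0.0
```

```bash
python3 - <<'E'
from h import *
st(); go(.5803,.2382,.149,143.7)
E
```

```text
t 14.3 p [0.582  0.2391 0.1521] rpy [1.7989e+02 6.0000e-02 1.4368e+02] q [-0.5   0.51  0.09  1.69 -0.05  0.95  0.55] F [ 0.7 -0.3  0. ] w 0.0848 gf 0.0
to (0.5803, 0.2382, 0.149, 143.7) -> [ 0.09 -0.18  0.31] yaw -0.0
```

Emit:
{"method": "move_arm", "body": {"targets": [{"x":0.1,"y":-0.15,"z":0.25,"yaw":0,"hand":8.5},{"x":0.1,"y":-0.15,"z":0.25,"yaw":0,"hand":7},{"x":0.1,"y":-0.15,"z":0.25,"yaw":0,"hand":6},{"x":0.1,"y":-0.15,"z":0.25,"yaw":0,"hand":4.5},{"x":0.1,"y":-0.15,"z":0.25,"yaw":0,"hand":4.5},{"x":0.1,"y":-0.15,"z":0.25,"yaw":0,"hand":4.5},{"x":0.1,"y":-0.15,"z":0.25,"yaw":0,"hand":4.5}]}}

```text
time_s: 14.88
tool_pos: [0.5794, 0.2387, 0.1486]
eef_rot: [3.141, 0.0, 2.508]
force: [0.2, 0.0, 1.9]
grip_width: 0.0576
grasp_force: 30.0
```

```bash
python3 - <<'E'
from h import *
st()
E
```

```text
t 14.88 p [0.5794 0.2387 0.1486] rpy [1.7996e+02 1.0000e-02 1.4372e+02] q [-0.5   0.51  0.09  1.7  -0.05  0.94  0.55] F [0.2 0.  1.9] w 0.0576 gf 30.0
```

Emit:
{"method": "move_arm", "body": {"targets": [{"x":0,"y":0,"z":0.2,"yaw":0,"hand":4.5},{"x":0,"y":0,"z":0.4,"yaw":0,"hand":4.5},{"x":0,"y":0,"z":0.6,"yaw":0,"hand":4.5},{"x":0,"y":0,"z":0.7,"yaw":0,"hand":4.5},{"x":0,"y":0,"z":0.7,"yaw":0,"hand":4.5},{"x":0,"y":0,"z":0.7,"yaw":0,"hand":4.5}]}}

```text
time_s: 15.38
tool_pos: [0.5795, 0.2387, 0.1425]
eef_rot: [3.141, 0.0, 2.508]
force: [-3.4, -0.7, 10.4]
grip_width: 0.0581
grasp_force: 30.0
```

```bash
python3 - <<'E'
from h import *
st(); print(env.read_state().keys())
E
```

```text
t 15.38 p [0.5795 0.2387 0.1425] rpy [1.7994e+02 1.0000e-02 1.4371e+02] q [-0.5   0.51  0.08  1.7  -0.05  0.93  0.55] F [-3.4 -0.7 10.4] w 0.0581 gf 30.0
dict_keys(['time_s', 'joint_pos', 'dq', 'joint_torque', 'tool_pos', 'eef_rot', 'force', 'torque', 'grasp_force', 'grip_width'])
```

Pressed 6 mm with a 10 N spring reaction, as it should be. Now turning counter-clockwise while holding down.

Emit:
{"method": "move_arm", "body": {"targets": [{"x":0,"y":0,"z":0.07,"yaw":-3,"hand":4.5},{"x":0,"y":0,"z":0.07,"yaw":-8,"hand":4.5},{"x":0,"y":0,"z":0.07,"yaw":-14,"hand":4.5},{"x":0,"y":0,"z":0.07,"yaw":-20,"hand":4.5},{"x":0,"y":0,"z":0.07,"yaw":-26,"hand":4.5},{"x":0,"y":0,"z":0.07,"yaw":-32,"hand":4.5},{"x":0,"y":0,"z":0.07,"yaw":-38,"hand":4.5},{"x":0,"y":0,"z":0.07,"yaw":-44,"hand":4.5},{"x":0,"y":0,"z":0.07,"yaw":-50,"hand":4.5},{"x":0,"y":0,"z":0.07,"yaw":-56,"hand":4.5},{"x":0,"y":0,"z":0.07,"yaw":-62,"hand":4.5},{"x":0,"y":0,"z":0.07,"yaw":-64,"hand":4.5}]}}

```text
time_s: 16.38
tool_pos: [0.5799, 0.238, 0.142]
eef_rot: [-3.141, 0.001, -2.653]
force: [-1.9, -2.5, 9.8]
grip_width: 0.0575
grasp_force: 30.0
```

```bash
python3 - <<'E'
from h import *
st(); print(np.round(env.read_state()["torque"],2))
E
```

```text
t 16.38 p [0.5799 0.238  0.142 ] rpy [-1.7997e+02  7.0000e-02 -1.5203e+02] q [-0.31  0.52 -0.17  1.69  0.1   0.94  1.54] F [-1.9 -2.5  9.8] w 0.0575 gf 30.0
[-0.37  0.59 -0.13]
```

Emit:
{"method": "move_arm", "body": {"targets": [{"x":0,"y":0,"z":-0.5,"yaw":0,"hand":4.5},{"x":0,"y":0,"z":-1,"yaw":0,"hand":4.5},{"x":0,"y":0,"z":-1.5,"yaw":0,"hand":4.5},{"x":0,"y":0,"z":-1.5,"yaw":0,"hand":4.5},{"x":0,"y":0,"z":-1.5,"yaw":0,"hand":4.5}]}}

```text
time_s: 16.8
tool_pos: [0.5792, 0.238, 0.1554]
eef_rot: [-3.141, -0.0, -2.658]
force: [-0.2, -1.4, -0.5]
grip_width: 0.0576
grasp_force: 30.0
```

```bash
python3 - <<'E'
from h import *
st()
E
```

```text
t 16.8 p [0.5792 0.238  0.1554] rpy [-1.7998e+02 -1.0000e-02 -1.5230e+02] q [-0.31  0.5  -0.17  1.68  0.1   0.96  1.54] F [-0.2 -1.4 -0.5] w 0.0576 gf 30.0
```

Emit:
{"method": "move_arm", "body": {"targets": [{"x":0,"y":0,"z":-1.5,"yaw":0,"hand":4.5},{"x":0,"y":0,"z":-3,"yaw":0,"hand":4.5},{"x":0,"y":0,"z":-5,"yaw":0,"hand":4.5},{"x":0,"y":0,"z":-7,"yaw":0,"hand":4.5},{"x":0,"y":0,"z":-8.5,"yaw":0,"hand":4.5},{"x":0,"y":0,"z":-9.2,"yaw":0,"hand":4.5},{"x":0,"y":0,"z":-9.2,"yaw":0,"hand":4.5},{"x":0,"y":0,"z":-9.2,"yaw":0,"hand":4.5},{"x":0,"y":0,"z":-9.2,"yaw":0,"hand":4.5},{"x":0,"y":0,"z":-9.2,"yaw":0,"hand":4.5}]}}

```text
time_s: 17.63
tool_pos: [0.5783, 0.2381, 0.2458]
eef_rot: [3.141, -0.003, -2.658]
force: [0.8, -0.5, -0.7]
grip_width: 0.0575
grasp_force: 30.0
```

```bash
python3 - <<'E'
from h import *
st(); im,d,p,f,V=grab("side","s9.png"); X=pts(d,p,f,V)
hsv=cv2.cvtColor(im[:,:,::-1].copy(),cv2.COLOR_BGR2HSV); m=((hsv[...,0]<6)|(hsv[...,0]>174))&(hsv[...,1]>140)&(X[...,2]>.13)&(X[...,2]<.35)&(abs(X[...,1]-.238)<.06)
q=X[m]; print("red",m.sum(),np.percentile(q,[3,50,97],axis=0).round(3).tolist())
c=cv2.imread("pics/s9.png"); a=c[90:310,170:430]; cv2.imwrite("pics/c9.png",cv2.resize(a,None,fx=2.7,fy=2.7,interpolation=cv2.INTER_CUBIC))
E
```

```text
t 17.63 p [0.5783 0.2381 0.2458] rpy [ 1.7998e+02 -1.6000e-01 -1.5228e+02] q [-0.3   0.41 -0.18  1.6   0.08  1.14  1.56] F [ 0.8 -0.5 -0.7] w 0.0575 gf 30.0
red 332 [[0.551, 0.208, 0.244], [0.568, 0.227, 0.271], [0.6, 0.26, 0.275]]
```

View pics/c9.png

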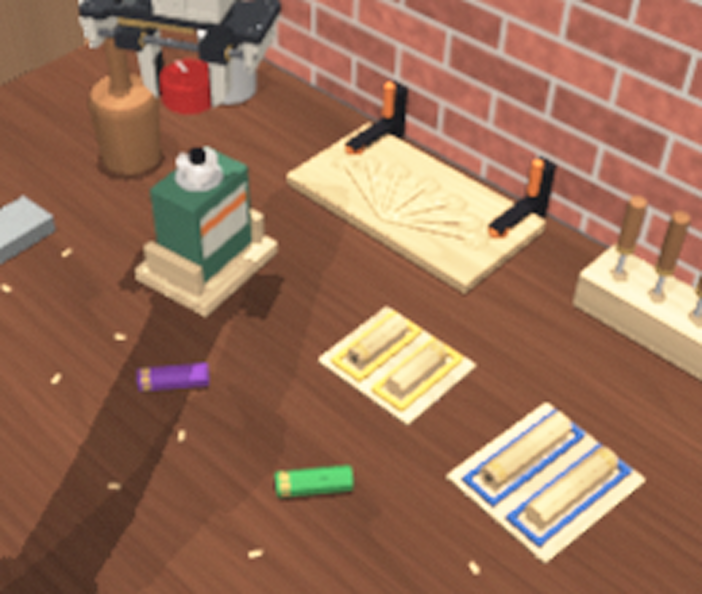

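The side crop shows the red cap held upright at (187,85), above the open white neck at (198,168). Both blanks lie flat in their free grooves at (378,342) and (527,450), and the decoys are untouched.

```bash
python3 -c "
from plant import env
print(env.close_job())"
```

```text
the job is handed in; nothing more can be done
None
```

The job is handed in: both blanks lie flat in their free grooves and were let go, and the cap was pressed, turned, lifted off and is held upright about 10 cm above where it sat on the tin, finished at 18 s of the 72 s; the hand-in gave no verdict.

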